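# Hang the slide rack up to drain

### The job

Pull the cabinet's drawer fully open by its handle, lift the slide staining rack out of it, and hang the rack by its handle loop on the hook of the draining stand, then let go of it. Keep the rack upright all the time so that its glass slides stay in, and do not disturb the blue-capped bottle that stands between cabinet and stand.

Things in the scene. Friction and masses are not known exactly. Their poses are not given: they have to be found in the camera images.
- cabinet: White bench-top cabinet with one blue-fronted drawer, fixed: 170 deep (x), 240 wide (y), 162 high. Origin: centre of its underside. Its front face is at x = -85 mm; the drawer slides out along -x. Cabinet and stand may change sides; yaw up to 0.2 rad. A yellow tip box and a small bottle stand fixed on its top, from 65 mm behind the front, up to 265 mm high.
- drawer (a joint): Drawer travel in m: 0 shut, 0.13 fully open (stop). Starts 0 to 0.015 open; takes about 2 N to move, stays where left. The front panel is 12 mm thick and reaches up to z = 140 mm; inside 194 wide, 144 long, floor at z = 16 mm, side walls up to z = 73 mm.
- drawer_handle (a point): Middle of the drawer's steel handle bar: a round bar of 10 mm diameter, straight over 90 mm along the cabinet's y, 125 mm above the table, its axis 40 mm in front of the drawer's front face (35 mm free gap behind it), 37 mm below the cabinet's top. Moves with the drawer.
- slide_rack: Loose steel slide staining rack with five glass slides fixed in it, 0.13 to 0.25 kg: tray 50 (x) by 86 (y) by 30 mm high with a loop handle above it and a blue grip tab on top of the loop, 122 mm high in all. Origin: centre of its underside, z up. It starts upright in the drawer, its x axis within 0.15 rad of the cabinet's.
- handle_bar (a point): Middle of the level top bar of the rack's loop handle, 82 mm above the rack's underside: steel bar of 8 mm diameter, along the rack's y, with legs at y = -41 and +41 mm down to the tray. The free opening below it, through which a hook passes along the rack's x, is 66 mm wide and 48 mm high.
- grip_tab (a point): Centre of the blue grip tab on top of the loop, 103 mm above the rack's underside, 21 mm above the bar's axis: a block 34 (x) by 12 (y) by 38 mm high with flat sides facing the rack's +y and -y, to be pinched across y, also with the tool leaning back along the rack's -x.
- stand: Draining stand, fixed: white drip tray 170 (x) by 180 (y) by 14 mm, steel post at x = +60 mm with a strap hook, small shelf above. Origin: centre of its underside; open front faces its -x. The shelf (x -60 to +80 mm, underside z = 315 mm, with a purple tip box and a vial on it) blocks a hand pointing straight down at the hook: come in with the tool leaning back about 35 degrees to -x.
- hook_seat (a point): Hanging place: on the top face of the hook's level arm, 160 mm above the table, at x = -60 mm of the stand; axes as the stand. The arm, a strap 16 wide and 8 thick, runs along x from the post to the lip, which is 20 to 28 mm in front (-x) of this point and rises 14 mm above the arm's top. The rack hangs with its bar across the arm, behind the lip.
- blue_bottle: Loose small glass bottle with a blue cap, 52 mm diameter, 100 high, at the back between cabinet and stand; origin at its underside's centre.

How it is judged:
On the way, in this order (a step that is already met when the one before it is completed fails the run):
1. the drawer is pulled at least 105 mm open while the rack still stands in it (value of joint drawer above 0.105 m and height (world z) of slide_rack below 0.03 m), for 0.2 s.
2. the rack is lifted clear of the drawer (underside over 80 mm above the table) (height (world z) of slide_rack above 0.08 m), for 0.1 s.
At the end, for the whole second after the job is handed in: The rack hangs by its loop on the hook: bar middle 21 mm in front of to 80 mm behind the hanging place, within 36 mm sideways, at most 12 mm above the arm; tilt under 0.35 rad, bearing on the stand, at rest (40 mm/s, 0.5 rad/s) and released. The drawer may stay open (x of handle_bar in the frame of hook_seat between -0.021 and 0.08 m and y of handle_bar in the frame of hook_seat between -0.036 and 0.036 m and z of handle_bar in the frame of hook_seat between -0.003 and 0.012 m and angle between slide_rack's own z axis and vertical below 0.35 rad and contact force between slide_rack and stand above 0.6 N and linear speed of slide_rack below 0.04 m/s and angular speed of slide_rack below 0.5 rad/s and contact force between the fingers and slide_rack below 0.05 N); the robot touches nothing.
It fails at once if the rack is tilted more than 0.5 rad (angle between slide_rack's own z axis and vertical above 0.5 rad).
It fails at once if the blue-capped bottle is moved more than 30 mm (distance of blue_bottle from where it was at the start of the episode above 0.03 m).
It also fails if it takes over 59 s, if anything falls off the work surface, if the arm or the gripper's body presses on something with over 40 N, if the wrist force passes 120 N, or if a joint passes its speed limit or range.

### The arm

A 6-joint arm with a two-finger parallel gripper is mounted at the origin on a cart in front of the work surface, level with it; the furniture and walls round the work are solid. World frame = base frame: x ahead of the robot, y to its left, z up, the work surface at z = 0. Lengths are in m, angles in rad, forces in N, time in s.
With the tool pointing down it reaches from about 0.35 to 0.975 m from the base axis. Payload 17.4 kg.
Tool frame: the origin (TCP) lies between the finger pads; the fingertips stand 25 mm ahead of it and the grasp point (between the pads) lies 6 mm ahead of it; z points along the fingers, y is the line along which they close (so a half turn about z gives the same grasp; the last joint's range is limited). The gripper opens to 85 mm and grips with 20 to 120 N. Pads are 22 mm wide; open, the fingers measure 114 mm over their backs; the gripper's body (76 mm by 85 mm) begins 54 mm behind the grasp point. The pads swing forward as they close: fully open they stand 13 mm farther back than shut.
Start: joints at [-1.305, 0.116, 1.442, -0, 1.584, -0.038], TCP at [0.202, -0.644, 0.256] pointing down, gripper open.
Joint ranges: [-2.83, 2.83], [-0.83, 2.19], [0.07, 2.5], [-1.14, 4.28], [0.01, 3], [-2.97, 2.97]. Speed limits (rad/s): [1.89, 1.89, 2.22, 3.14, 3.14, 3.14].

### API

Orientations are given as a unit quaternion [w, x, y, z].
In Python, from station import bot, effector, solve_ik, vision, job_done, monitor gives the robot as it stands. Calls block until the motion is done:
- bot.movep(position, orientation): joint-space move of the TCP to a pose.
- bot.move_l(position, max_speed=0.15, rotation=None): straight line of the TCP; rotation=None keeps the orientation; max_speed is the mean speed in m/s.
- bot.goto_joints(angles): joint-space move.
- effector.gripper_to(opening, f_grip=None): opening from 0.0 (shut) to 1.0 (fully open); f_grip is the grip in N (None keeps the last); returns when the fingers have stopped.
- bot.hold(seconds).
- solve_ik(position, orientation): joint angles nearest the present ones, or None.
- vision.get_image(name): name is "scene" or "top" or "wrist"; returns the picture (420x560x3 uint8, blue, green, red); there is no depth.
- vision.calibration(name): a dict with "fx", "fy", "cx", "cy" (pixels), "world_to_cam" (4x4, takes a point from world to camera coordinates). Camera axes: x right, y up, looking along -z (the intrinsics and any distortion apply to the point x, -y, -z); pixel columns grow to the right and rows downward; lengths in m; the calibration is good to about 2 mm. The wrist camera is an equidistant fisheye: a pixel r from the principal point sees the ray r / f radians off the axis. A picture is of the moment at which its call begins: read the wrist's pose just before it. calibration takes no time and is no camera call; for the wrist camera it gives the pose at the moment of the call.
A pose or a line that the arm cannot do raises bot.IKError and nothing moves.
- job_done(): hands the job in; it is judged then, once.
Readings, each from a call of its own:
- monitor.current_clock(): time.
- monitor.current_joints(): joint angles.
- monitor.current_qvel(): joint speeds.
- monitor.current_joint_efforts(): joint torques, N m.
- monitor.current_eef_pos(): TCP position.
- monitor.current_ee_rot(): TCP orientation.
- monitor.current_ft_force(): force on the tool from outside, world axes, zero at the start.
- monitor.current_torque(): the same for the moment, N m.
- monitor.current_grip_width(): opening from 0.0 (shut) to 1.0 (fully open).
- monitor.current_finger_force(): force on a finger pad.
Only numpy, scipy, OpenCV 4.12 (cv2) and the standard library are available. Lean on these libraries where they do the work, as an engineer would, in place of code of your own. Each camera call takes 0.05 s, during which the arm holds its last target. There are 200 camera calls.

## Working session

There is one attempt and no reset: what is moved stays moved. The work goes in short steps, each a Python script; the robot and the scene stay as the last script left them, time stands still between calls to the robot, and variables do not carry over. Pictures are saved under pics/ and viewed, at most 13 in all, crops included, and the job is handed in when it is done.

```bash
ls; mkdir -p pics
python3 - <<'E'
from station import *
import cv2,numpy as np
for n in ["scene","top"]:
    im=vision.get_image(n); cv2.imwrite(f"pics/{n}0.png",im)
    c=vision.calibration(n); print(n,{k:(np.round(v,4).tolist() if k=="world_to_cam" else v) for k,v in c.items()})
print(monitor.current_clock(),monitor.current_ee_rot())
E
```

```text
pics
scene {'fx': 418.00324681557214, 'fy': 418.00324681557214, 'cx': 279.9683119798301, 'cy': 207.0737465072819, 'world_to_cam': [[0.1009, 0.9948, -0.0164, -0.0422], [-0.7797, 0.0893, 0.6198, 0.4103], [0.618, -0.0497, 0.7846, -1.3313], [0.0, 0.0, 0.0, 1.0]]}
top {'fx': 465.98871907885746, 'fy': 465.98871907885746, 'cx': 283.9052929444613, 'cy': 206.31697581948092, 'world_to_cam': [[-0.1095, -0.9939, 0.0145, 0.0578], [0.7807, -0.0769, 0.6201, -0.5618], [-0.6152, 0.0792, 0.7844, -0.7534], [0.0, 0.0, 0.0, 1.0]]}
0.1 [-4.95246533e-04  9.88484900e-01  1.51318718e-01 -5.66927185e-05]
```

View pics/scene0.png

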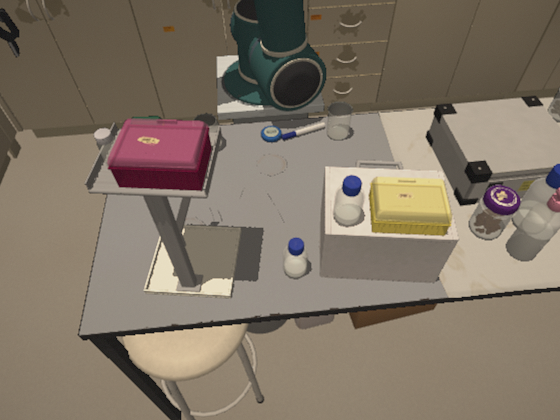

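View pics/top0.png

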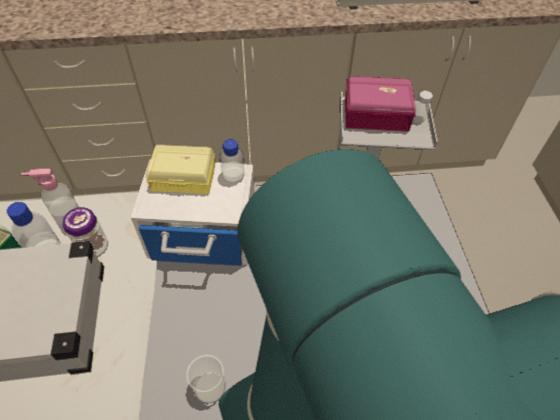

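Scene: stand at the left (tray corners about (147,290), (230,296), (240,226); shelf (92,188)-(215,190)), bottle about (295,270), cabinet (322,170)-(460,278), handle at (358..400,163). Top: drawer handle bar about (165..213,248), with the arm hiding the stand's lower part. I'll enlarge these areas for exact pixels.

```bash
cat > h.py <<'E'
import numpy as np,cv2
from station import *
from scipy.spatial.transform import Rotation as R
def ray(n,uv,c=None):
    c=c or vision.calibration(n); T=np.array(c["world_to_cam"]); d=np.array([(uv[0]-c["cx"])/c["fx"],(uv[1]-c["cy"])/c["fy"]])
    if n=="wrist":
        r=np.hypot(*d); s=np.sin(r)/max(r,1e-9); v=np.array([d[0]*s,-d[1]*s,-np.cos(r)])
    else: v=np.array([d[0],-d[1],-1.])
    v=T[:3,:3].T@v; return -T[:3,:3].T@T[:3,3], v/np.linalg.norm(v)
def onz(n,uv,z,c=None):
    o,d=ray(n,uv,c); return o+d*(z-o[2])/d[2]
def tri(rays):
    A=sum(np.eye(3)-np.outer(d,d) for o,d in rays); b=sum((np.eye(3)-np.outer(d,d))@o for o,d in rays)
    p=np.linalg.solve(A,b); return p,[np.linalg.norm((np.eye(3)-np.outer(d,d))@(p-o)) for o,d in rays]
def quat(zdir,ydir):
    z=np.array(zdir)/np.linalg.norm(zdir); y=np.array(ydir)-np.dot(ydir,z)*z; y/=np.linalg.norm(y)
    q=R.from_matrix(np.c_[np.cross(y,z),y,z]).as_quat(); return [q[3],q[0],q[1],q[2]]
def uz(a): return np.array([np.cos(a),np.sin(a),0])
E
python3 - <<'E'
import cv2,numpy as np
t=cv2.imread("pics/top0.png");s=cv2.imread("pics/scene0.png")
C=np.zeros((600,800,3),np.uint8)
def put(im,x,y,w,h,k,X,Y):
    c=cv2.resize(im[y:y+h,x:x+w],None,fx=k,fy=k,interpolation=cv2.INTER_CUBIC); C[Y:Y+c.shape[0],X:X+c.shape[1]]=c
put(t,130,190,130,80,3,0,0)      # 390x240
put(s,315,150,150,70,2.7,395,0)   # 405x189
put(s,85,110,180,190,1.9,0,242)    # 342x361
put(t,335,70,110,90,3,400,250)   # 330x270
cv2.imwrite("pics/c1.png",C)
E
```

```text
Traceback (most recent call last):
ValueError: could not broadcast input array from shape (361,342,3) into shape (358,342,3)
```

Run:
```python
import cv2,numpy as np
t=cv2.imread("pics/top0.png");s=cv2.imread("pics/scene0.png")
C=np.zeros((600,800,3),np.uint8)
def put(im,x,y,w,h,k,X,Y):
    c=cv2.resize(im[y:y+h,x:x+w],None,fx=k,fy=k,interpolation=cv2.INTER_CUBIC); C[Y:Y+c.shape[0],X:X+c.shape[1]]=c
put(t,130,190,130,75,3,0,0)
put(s,315,150,150,70,2.5,395,0)
put(s,85,115,180,185,2,0,230)
put(t,335,70,110,90,3,400,250)
cv2.imwrite("pics/c1.png",C)
```

```text
(no output)
```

View pics/c1.png

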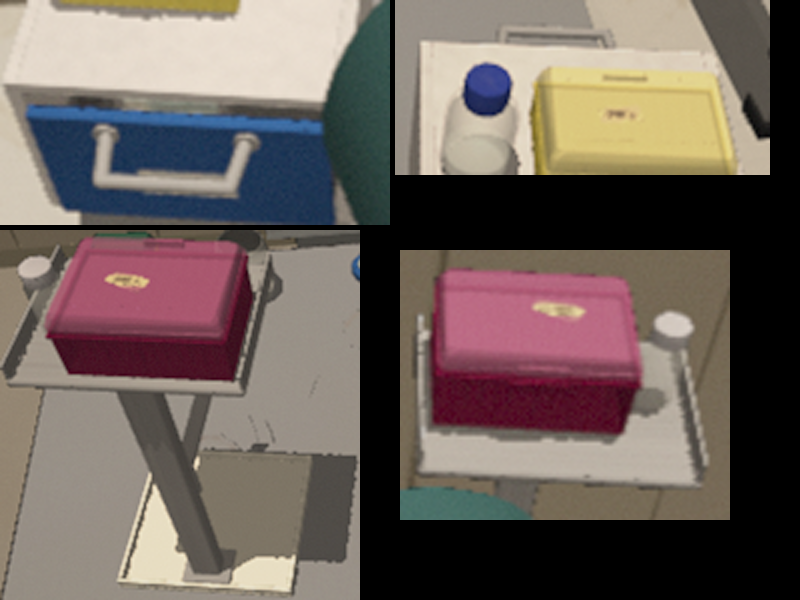

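Run:
```python
from h import *
np.set_printoptions(precision=4,suppress=True)
for a,b in [((162.7,250),(400.6,164)),((209.3,252.3),(357,162.4))]:
    print("bar",*tri([ray("top",a),ray("scene",b)]))
for uv in [(325,166.8),(437,170)]: print("cab edge scene",onz("scene",uv,.162))
for uv in [(132.7,218.3),(236.7,224.3)]: print("cab edge top",onz("top",uv,.162))
for uv in [(145,291),(231.5,296),(240,227.5)]: print("tray",onz("scene",uv,.014))
for uv in [(87.5,192.5),(206.5,196),(220,129)]: print("shelf",onz("scene",uv,.32))
for uv in [(342,148.0),(436,151)]: print("shelf top",onz("top",uv,.32))
print("bottle",onz("scene",(295,245),.1))
```

```text
bar [0.532  0.2554 0.1227] [np.float64(0.0017020531554467083), np.float64(0.00170205315544675)]
bar [0.5164 0.1605 0.1232] [np.float64(0.0025844180364560866), np.float64(0.002584418036456184)]
cab edge scene [0.5577 0.0821 0.162 ]
cab edge scene [0.5932 0.307  0.162 ]
cab edge top [0.5897 0.3104 0.162 ]
cab edge top [0.5531 0.0973 0.162 ]
tray [ 0.723  -0.3092  0.014 ]
tray [ 0.7536 -0.1326  0.014 ]
tray [ 0.5848 -0.1083  0.014 ]
shelf [ 0.717  -0.3127  0.32  ]
shelf [ 0.7442 -0.1361  0.32  ]
shelf [ 0.5987 -0.1146  0.32  ]
shelf top [ 0.5949 -0.1128  0.32  ]
shelf top [ 0.5702 -0.2877  0.32  ]
bottle [0.7014 0.0026 0.1   ]
```

```bash
cat >> h.py <<'E'
def down(ydir): 
    return quat([0,0,-1],ydir)
def best(p,z,y):
    "orientation (of the two half turns) with the smaller last joint"
    o=[(abs(j[5]),quat(z,s*np.array(y))) for s in (1,-1) if (j:=solve_ik(p,quat(z,s*np.array(y)))) is not None]
    return min(o,key=lambda t:t[0])[1] if o else None
def snap(n,f):
    c=vision.calibration(n); im=vision.get_image(n); cv2.imwrite(f"pics/{f}.png",im); np.save(f"pics/{f}.npy",c,allow_pickle=True); return im,c
def cal(f): return np.load(f"pics/{f}.npy",allow_pickle=True).item()
E
python3 - <<'E'
from h import *
np.set_printoptions(precision=4,suppress=True)
cx=uz(-.157)
q0=monitor.current_ee_rot()
bot.move_l([.13,-.41,.36],max_speed=.3)
P=np.array([.44,.17,.33]); 
bot.movep([.42,.02,.36],best([.42,.02,.36],[0,0,-1],cx))
print(monitor.current_joints(),monitor.current_clock())
snap("wrist","w1")
P=[.46,.215,.30]; bot.movep(P,best(P,[0,0,-1],cx))
snap("wrist","w2"); snap("top","t2"); print(monitor.current_joints(),monitor.current_clock())
c=vision.calibration("wrist"); print(c["fx"],c["cx"],c["cy"])
a=cv2.imread("pics/w1.png");b=cv2.imread("pics/w2.png"); cv2.imwrite("pics/c2.png",cv2.resize(np.hstack([a,b]),(800,300)))
E
```

```text
[-0.0145 -0.4535  1.7757 -0.0002  1.8197  0.1438] 3.0167
[ 0.3845 -0.2617  1.7276 -0.0003  1.6743  0.5431] 4.0083
325.19226210127806 282.45254340949214 205.8097211182606
```

View pics/c2.png

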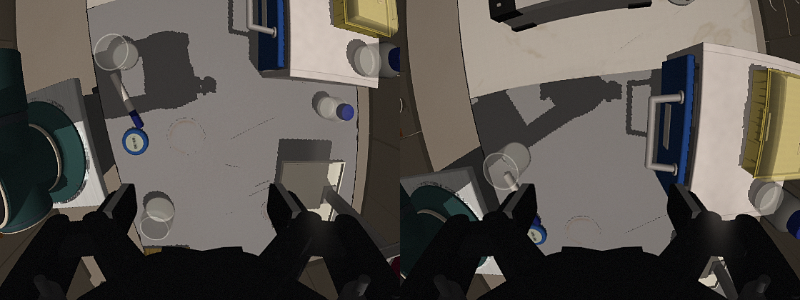

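w2 shows the handle bar from (354,140) to (350,231) at full scale, front panel just right of it; w1 shows bottle at (335,105) and the stand's tray at (315,185), half-scale. Checking the bar and grasping.

Run:
```python
from h import *
np.set_printoptions(precision=4,suppress=True)
c=cal("w2"); a=onz("wrist",(354.,140.),.124,c); b=onz("wrist",(350,231.),.124,c); print(a,b)
for w,s in (((354.,140.),(400.6,164)),((350,231.),(357,162.4))): print(tri([ray("wrist",w,c),ray("scene",s)]))
v=a-b; print("yaw",-np.arctan2(v[0],v[1]))
# bar mask refine in wrist picture
im=cv2.imread("pics/w2.png"); hsv=cv2.cvtColor(im,cv2.COLOR_BGR2HSV)
for r in (150,165,185,205,220): print(r,[ (x,int(im[r,x].mean())) for x in range(336,368,2)])
```

```text
[0.5335 0.2513 0.124 ] [0.5203 0.1634 0.124 ]
(array([0.534 , 0.2535, 0.1263]), [np.float64(0.002234550797371432), np.float64(0.0022345507973714758)])
(array([0.5195, 0.1632, 0.1257]), [np.float64(0.0010622545560322843), np.float64(0.0010622545560323453)])
yaw -0.14915244372835196
150 [(336, 119), (338, 119), (340, 119), (342, 116), (344, 117), (346, 111), (348, 69), (350, 109), (352, 134), (354, 147), (356, 123), (358, 45), (360, 47), (362, 50), (364, 37), (366, 16)]
165 [(336, 116), (338, 119), (340, 119), (342, 119), (344, 118), (346, 91), (348, 90), (350, 118), (352, 147), (354, 140), (356, 118), (358, 43), (360, 49), (362, 51), (364, 17), (366, 18)]
185 [(336, 50), (338, 48), (340, 44), (342, 42), (344, 106), (346, 65), (348, 106), (350, 129), (352, 155), (354, 130), (356, 51), (358, 52), (360, 52), (362, 33), (364, 18), (366, 18)]
205 [(336, 118), (338, 120), (340, 119), (342, 122), (344, 62), (346, 95), (348, 119), (350, 153), (352, 133), (354, 97), (356, 49), (358, 49), (360, 42), (362, 17), (364, 17), (366, 20)]
220 [(336, 121), (338, 119), (340, 117), (342, 127), (344, 71), (346, 112), (348, 138), (350, 148), (352, 119), (354, 45), (356, 53), (358, 54), (360, 16), (362, 13), (364, 16), (366, 16)]
```

Run:
```python
from h import *
np.set_printoptions(precision=4,suppress=True)
cx=uz(-.153); g=np.array([.5268,.2075,.131])
q=best(g,[0,0,-1],cx)
effector.gripper_to(.36)
bot.movep(g+[0,0,.09],q); bot.move_l(g,max_speed=.12)
print("ft",monitor.current_ft_force())
effector.gripper_to(0,f_grip=40)
print("width",monitor.current_grip_width(),monitor.current_finger_force(),monitor.current_ft_force())
bot.move_l(g-.110*cx,max_speed=.1); F0=monitor.current_ft_force(); print(F0)
d=.110
while d<.140:
    d+=.003; bot.move_l(g-d*cx,max_speed=.05); F=monitor.current_ft_force()
    if np.dot(F,cx)>12: break
print(d,F,monitor.current_eef_pos(),monitor.current_clock())
effector.gripper_to(.36)
p=monitor.current_eef_pos(); bot.move_l(np.array(p)+[0,0,.10],max_speed=.2)
p=np.array([.40,.20,.36]); bot.movep(p,best(p,[0,0,-1],cx)); snap("wrist","w3")
snap("top","t3")
a=cv2.imread("pics/w3.png");b=cv2.imread("pics/t3.png"); cv2.imwrite("pics/c3.png",cv2.resize(np.hstack([a,b]),(800,300)))
```

```text
ft [-14.9901   1.0259   1.6339]
width 0.09926053226008599 39.029250741004944 [-1.7319  1.0257 -0.0459]
[ 1.4344 19.1535 -5.1118]
0.125 [ 36.409   18.0896 -19.3158] [0.4056 0.2278 0.1314] 8.7917
```

View pics/c3.png

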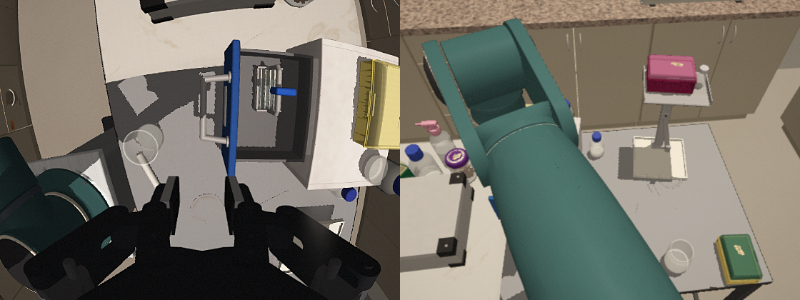

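Drawer is fully open (stop felt); the rack stands in the drawer near (375,125) and its blue tab near (400,128) full-scale in w3. Second wrist view for triangulating the tab.

```bash
cat >> h.py <<'E'
def blues(im,amin=60):
    h=cv2.cvtColor(im,cv2.COLOR_BGR2HSV); m=cv2.inRange(h,(100,120,60),(125,255,255))
    n,l,s,c=cv2.connectedComponentsWithStats(m)
    return [(s[i].tolist(),np.round(c[i],1).tolist()) for i in range(1,n) if s[i][4]>amin],l
E
python3 - <<'E'
from h import *
np.set_printoptions(precision=4,suppress=True)
cx=uz(-.153)
p=np.array([.50,.15,.36]); bot.movep(p,best(p,[0,0,-1],cx)); snap("wrist","w4")
for f in ("w3","w4"): 
    im=cv2.imread(f"pics/{f}.png"); print(f,*blues(im)[0],sep="\n ")
print(onz("wrist",(399,128),.138,cal("w3")))
a=cv2.imread("pics/w3.png")[70:190,300:440];b=cv2.imread("pics/w4.png")[20:220,170:420]
C=np.zeros((500,800,3),np.uint8); x=cv2.resize(a,None,fx=2.5,fy=2.5);y=cv2.resize(b,None,fx=1.75,fy=1.75); C[:x.shape[0],:x.shape[1]]=x; C[:y.shape[0],360:360+y.shape[1]]=y; cv2.imwrite("pics/c4.png",C)
E
```

```text
w3
 ([319, 56, 17, 191, 2007], [327.6, 149.5])
 ([386, 122, 29, 13, 306], [400.4, 128.0])
 ([484, 265, 15, 18, 199], [491.2, 273.2])
w4
 ([222, 25, 11, 10, 95], [227.4, 29.4])
 ([223, 64, 8, 109, 456], [226.7, 121.7])
 ([287, 87, 33, 11, 348], [303.4, 92.1])
 ([223, 190, 11, 30, 279], [228.1, 205.3])
 ([496, 222, 26, 33, 633], [508.8, 238.3])
 ([149, 242, 31, 48, 457], [164.2, 266.7])
 ([429, 251, 10, 16, 74], [432.1, 259.5])
[0.5341 0.2397 0.138 ]
```

View pics/c4.png

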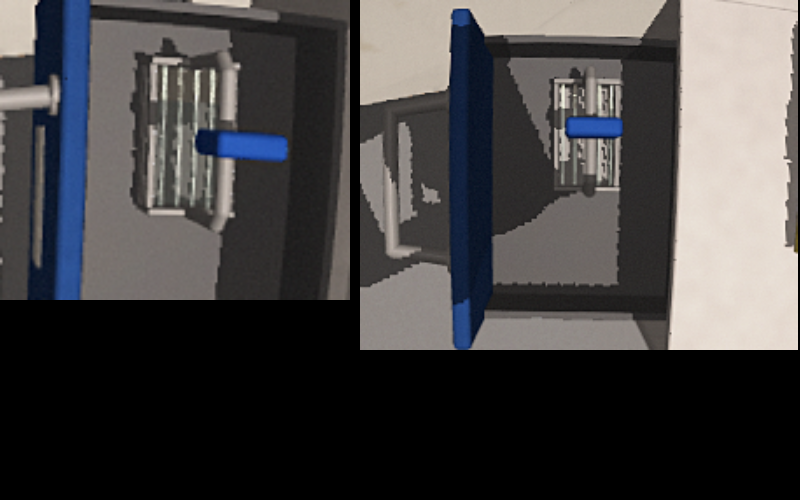

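Run:
```python
from h import *
np.set_printoptions(precision=4,suppress=True)
c3,c4=cal("w3"),cal("w4")
for a,b in (((400.4,128),(303.4,92.1)),((391.2,94),(300.9,61)),((388,158.8),(301.2,127.4))):
    print(*tri([ray("wrist",a,c3),ray("wrist",b,c4)]))
im=cv2.imread("pics/w4.png"); B,l=blues(im)
t=onz("wrist",(303.4,92.1),.13,c4); print(t)
for z,pr in ((.138,((287,90),(319.5,91.5))),(.098,((300.9,61),(301.2,127.4)))):
    p,q=[onz("wrist",u,z,c4) for u in pr]; v=q-p; print(z,p,q,(p+q)/2,np.linalg.norm(v),"ang",np.arctan2(v[1],v[0]))
lab=[i for i in range(1,l.max()+1) if abs(np.argwhere(l==i).mean(0)-[92.1,303.4]).max()<1][0]
print(cv2.minAreaRect(np.argwhere(l==lab)[:,::-1].astype(np.float32)))
```

```text
[0.5362 0.2393 0.1363] [np.float64(0.0001747826187676161), np.float64(0.00017478261876770784)]
[0.5413 0.2777 0.1033] [np.float64(0.00040744442397353165), np.float64(0.0004074444239735656)]
[0.53   0.2007 0.0995] [np.float64(0.00023933126389410138), np.float64(0.00023933126389406772)]
[0.5366 0.2395 0.13  ]
0.138 [0.5197 0.2436 0.138 ] [0.5526 0.2374 0.138 ] [0.5362 0.2405 0.138 ] 0.03347083762308181 ang -0.1857760821268591
0.098 [0.5416 0.2781 0.098 ] [0.5302 0.2009 0.098 ] [0.5359 0.2395 0.098 ] 0.0781013096865389 ang -1.7168010427040765
((303.0, 92.0), (10.0, 32.0), 90.0)
```

```bash
cat >> h.py <<'E'
RY=-.15; SY=-.157; S0=np.array([.654,-.2088,0])
def st(x,y,z,a=SY): return S0+x*uz(a)+y*uz(a+np.pi/2)+[0,0,z]
def lean(deg,yaw): d=np.radians(deg); return np.sin(d)*uz(yaw)-[0,0,np.cos(d)]
def both(p,deg,yaw):
    return [(quat(lean(deg,yaw),s*uz(yaw+np.pi/2)),solve_ik(p,quat(lean(deg,yaw),s*uz(yaw+np.pi/2)))) for s in (1,-1)]
E
python3 - <<'E'
from h import *
np.set_printoptions(precision=3,suppress=True)
c=cal("w4");T=c["world_to_cam"];cam=-T[:3,:3].T@T[:3,3]
Rt=R.from_quat(np.roll(monitor.current_ee_rot(),-1)).as_matrix(); print("cam in tool",Rt.T@(cam-monitor.current_eef_pos()),"tool axes\n",Rt, "axis",Rt.T@(-T[2,:3]))
print("panel edge",onz("wrist",(231.7,100),.14,c))
print("joints",monitor.current_joints())
g=np.array([.536,.2395,.125])
for n,p,d,y in [("grasp",g-.006*lean(35,RY),35,RY),("lift",g+[0,0,.19]-.006*lean(35,RY),35,RY),("pre",st(-.21,0,.25),35,SY),("seat",st(-.06,0,.21),35,SY),("view1",st(-.27,.03,.22),50,SY),("view2",st(-.27,-.05,.30),50,SY)]:
    for q,j in both(p,d,y): print(n,p,j)
E
```

```text
cam in tool [ 0.07   0.002 -0.118] tool axes
 [[ 0.153  0.988 -0.002]
 [ 0.988 -0.153 -0.   ]
 [-0.    -0.002 -1.   ]] axis [-0.278 -0.002  0.96 ]
panel edge [0.462 0.243 0.14 ]
joints [ 0.243 -0.225  1.605  0.     1.764  0.396]
grasp [0.533 0.24  0.13 ] [ 0.547 -0.256  2.082 -0.495  0.886 -0.64 ]
grasp [0.533 0.24  0.13 ] [ 0.547 -0.256  2.082 -0.495  0.886  2.501]
lift [0.533 0.24  0.32 ] [ 0.547 -0.359  1.849 -0.408  1.189 -0.81 ]
lift [0.533 0.24  0.32 ] [ 0.547 -0.359  1.849 -0.408  1.189  2.331]
pre [ 0.447 -0.176  0.25 ] [-0.551 -0.69   2.171  0.25   1.1   -2.014]
pre [ 0.447 -0.176  0.25 ] [-0.551 -0.69   2.171  0.25   1.1    1.128]
seat [ 0.595 -0.199  0.21 ] [-0.43  -0.285  1.971  0.203  0.873 -1.927]
seat [ 0.595 -0.199  0.21 ] [-0.43  -0.285  1.971  0.203  0.873  1.214]
view1 [ 0.392 -0.137  0.22 ] None
view1 [ 0.392 -0.137  0.22 ] None
view2 [ 0.38  -0.216  0.3  ] None
view2 [ 0.38  -0.216  0.3  ] None
```

Run:
```python
from h import *
np.set_printoptions(precision=3,suppress=True)
print(monitor.current_clock())
q=both(st(-.2,0,.27),35,SY)[0][0]
bot.movep([.44,.0,.33],q)
bot.movep(st(-.20,.06,.25),q); a,_=snap("wrist","w5")
bot.movep(st(-.20,-.06,.27),q); b,_=snap("wrist","w6")
print(monitor.current_clock())
cv2.imwrite("pics/c5.png",cv2.resize(np.hstack([a[:, 100:480],b[:,100:480]]),(800,442)))
```

```text
11.05
13.95
```

View pics/c5.png

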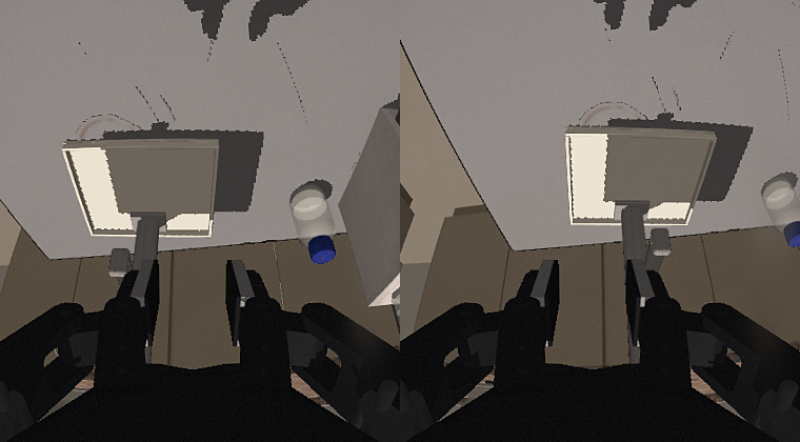

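Run:
```python
from h import *
np.set_printoptions(precision=4,suppress=True)
a=cv2.imread("pics/w5.png");b=cv2.imread("pics/w6.png")
p,e=tri([ray("wrist",(213.5,249.9),cal("w5")),ray("wrist",(347.5,230.4),cal("w6"))]); print(p,e)
d=p-S0; print("stand frame",d@uz(SY),d@uz(SY+np.pi/2))
C=np.hstack([cv2.resize(a[110:280,150:270],None,fx=3.33,fy=3.5,interpolation=cv2.INTER_CUBIC),cv2.resize(b[110:280,250:390],None,fx=2.85,fy=3.5,interpolation=cv2.INTER_CUBIC)])[:,:800]; cv2.imwrite("pics/c6.png",C); print(C.shape)
```

```text
[ 0.5713 -0.1959  0.1626] [np.float64(1.99778703253628e-05), np.float64(1.9977870325221673e-05)]
stand frame -0.08372380814156506 -0.00016372171679624476
(595, 799, 3)
```

View pics/c6.png

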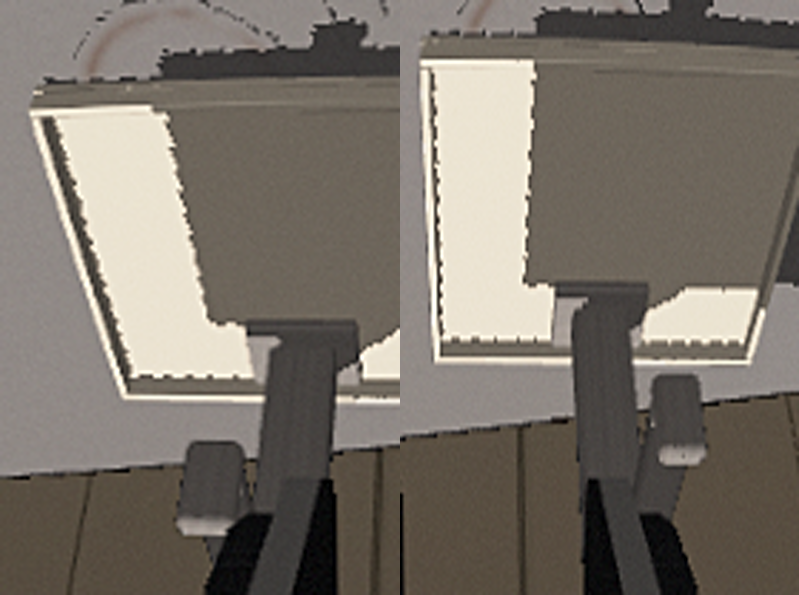

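Hook lip seen from both views at about (213,250)/(347,230); triangulated to stand x −84 mm, y 0, z 163 mm, which agrees with the estimate. Now grasp and lift.

Run:
```python
from h import *
np.set_printoptions(precision=4,suppress=True)
l=lean(35,RY); g=np.array([.536,.2395,.129])-.006*l
q=both(g,35,RY)[0][0]
bot.movep([.44,.0,.33],q)
effector.gripper_to(.5)
bot.movep(g+[0,0,.13],q); bot.move_l(g,max_speed=.12)
print("ft",monitor.current_ft_force())
effector.gripper_to(0,f_grip=50)
print("w",monitor.current_grip_width(),monitor.current_finger_force(),monitor.current_ft_force(),monitor.current_clock())
bot.move_l(g+[0,0,.03],max_speed=.06)
bot.move_l(g+[0,0,.175],max_speed=.12)
print("w",monitor.current_grip_width(),monitor.current_finger_force(),monitor.current_ft_force(),monitor.current_eef_pos(),monitor.current_clock())
a,_=snap("wrist","w7");b,_=snap("top","t7")
cv2.imwrite("pics/c7.png",cv2.resize(np.hstack([a,b]),(800,300)))
```

```text
ft [ 0.5125 -0.2038 -0.1738]
w 0.1333992882328368 50.88064134120941 [-1.4767 -1.6411  4.3741] 17.9167
w 0.1299828364857014 50.05095362663269 [ 0.1787  0.3284 -2.1588] [0.5325 0.2399 0.3079] 19.925
```

View pics/c7.png

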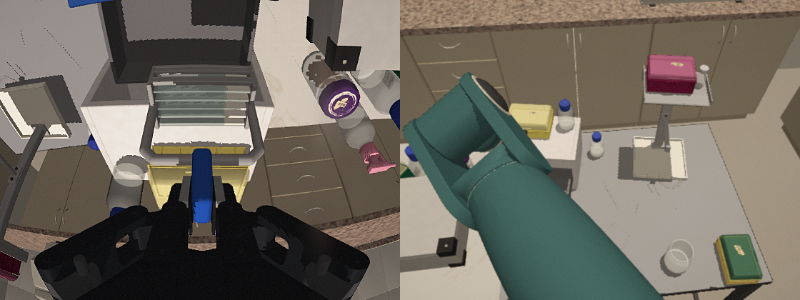

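Rack is held and lifted, level in the wrist view: bar centre about (281,221), tray above it. Check bar position/tilt, then go to the stand.

Run:
```python
from h import *
np.set_printoptions(precision=4,suppress=True)
c=cal("w7"); T=np.array(c["world_to_cam"])
def proj(p):
    v=T[:3,:3]@p+T[:3,3]; v=np.array([v[0],-v[1],-v[2]]); t=np.arctan2(np.hypot(*v[:2]),v[2]); u=v[:2]/np.hypot(*v[:2])*t*c["fx"]; return u+[c["cx"],c["cy"]]
l=lean(35,RY); t=np.array(monitor.current_eef_pos())+.006*l
for n,x,y,z in [("bar",0,0,-.031),("barL",0,.033,-.031),("barR",0,-.033,-.031),("tray front top edge L",-.025,.043,-.083),("R",-.025,-.043,-.083),("back top L",.025,.043,-.083),("R",.025,-.043,-.083)]:
    u=proj(t+x*uz(RY)+y*uz(RY+np.pi/2)+[0,0,z]); print(n,u,u/1.4)
P=st(-.21,0,.310)
bot.move_l(P,max_speed=.17,rotation=both(P,35,SY)[0][0])
P=st(-.19,0,.221)-.006*lean(35,SY)
bot.move_l(P,max_speed=.1); print(monitor.current_clock(),monitor.current_ft_force(),monitor.current_grip_width())
a,_=snap("wrist","w8"); cv2.imwrite("pics/c8.png",cv2.resize(a,(800,600)))
```

```text
bar [281.7984 222.0186] [201.2846 158.5847]
barL [348.7928 221.9135] [249.1377 158.5097]
barR [214.8779 221.6646] [153.4842 158.3319]
tray front top edge L [360.2099 118.2456] [257.2928  84.4611]
R [204.0042 118.0464] [145.7173  84.3188]
back top L [347.6506 180.3406] [248.3219 128.8147]
R [216.5813 180.1262] [154.7009 128.6615]
23.6833 [-0.457   0.1779 -1.9063] 0.13182335716648103
```

View pics/c8.png

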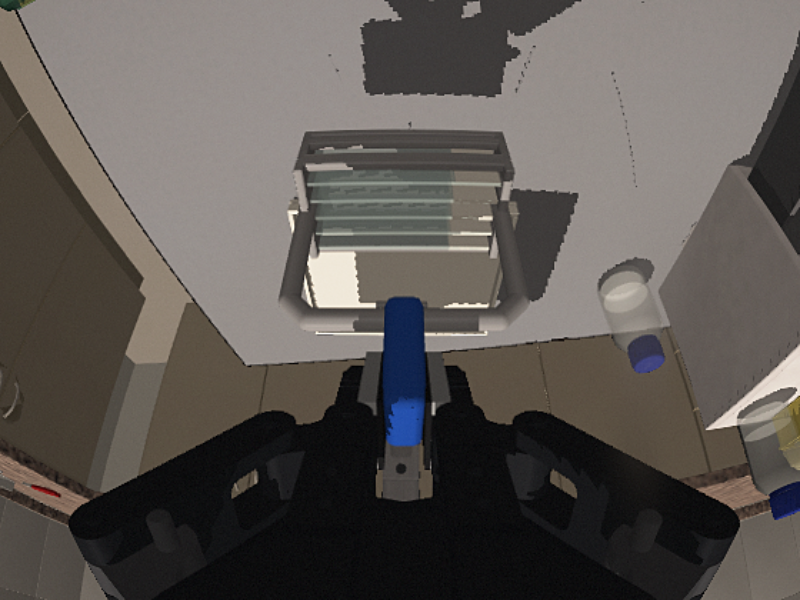

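The rack is centred on the stand (bar at (403,318), tray behind it at x≈400) and level; the bar projection matches. Advance over the lip and lower.

Run:
```python
from h import *
np.set_printoptions(precision=4,suppress=True)
o=-.006*lean(35,SY)
for x in (-.12,-.085,-.054):
    bot.move_l(st(x,0,.222)+o,max_speed=.06); F=monitor.current_ft_force(); print(x,F,monitor.current_grip_width())
z=.222
while z>.186:
    z-=.002 if z<.202 else .01
    bot.move_l(st(-.054,0,z)+o,max_speed=.05); bot.hold(.05); F=np.array(monitor.current_ft_force())
    if F[2]>1.5: break
print("z",z,F,monitor.current_clock(),monitor.current_eef_pos())
a,_=snap("wrist","w9"); b,_=snap("scene","s9")
cv2.imwrite("pics/c9.png",np.hstack([cv2.resize(a[60:340,100:480],(500,368)),cv2.resize(b[90:310,80:260],(300,368))]))
```

```text
-0.12 [ 0.5156  0.6968 -2.1802] 0.13181481554889887
-0.085 [ 0.4215 -0.348  -2.2727] 0.13365348856366976
-0.054 [ 0.1703  0.1041 -2.4799] 0.12828000893422434
z 0.19399999999999998 [ 2.3758 -0.5937  5.5601] 28.45 [ 0.5979 -0.2001  0.2002]
```

View pics/c9.png

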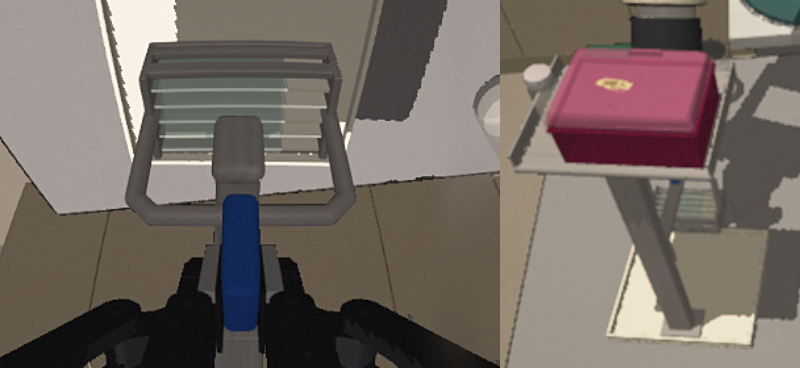

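The lip (235,145 in the left picture) is seen through the loop, with the bar resting on the arm behind it at the expected height. Release and retreat along the tool axis.

Run:
```python
from h import *
np.set_printoptions(precision=4,suppress=True)
effector.gripper_to(.2); bot.hold(.2); effector.gripper_to(.5)
p=np.array(monitor.current_eef_pos()); l=lean(35,SY)
bot.move_l(p-.06*l,max_speed=.06); bot.move_l(p-.16*l,max_speed=.15)
bot.hold(1.0)
print(monitor.current_clock(),monitor.current_ft_force(),monitor.current_finger_force())
a,_=snap("wrist","w10"); cv2.imwrite("pics/c10.png",cv2.resize(a,(800,600)))
```

```text
32.3167 [-0.0876 -0.0897  0.7392] 0.0
```

View pics/c10.png

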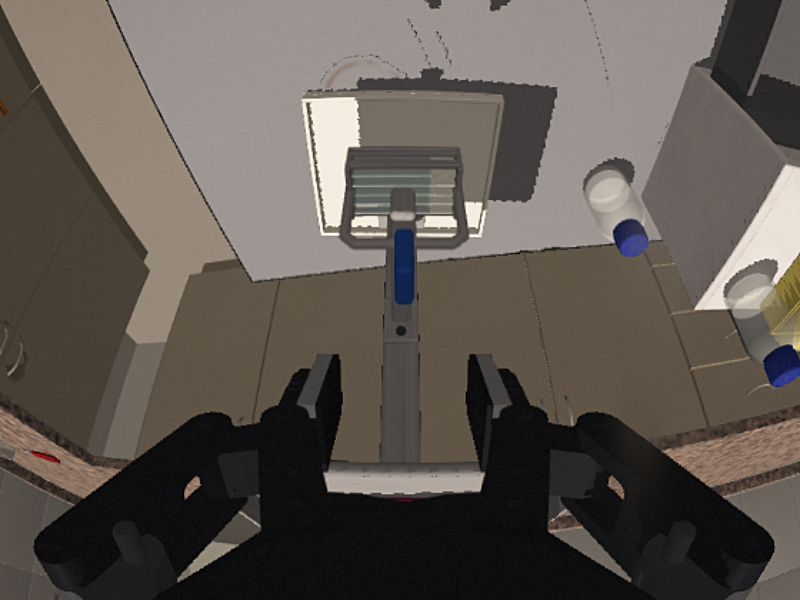

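The rack hangs level and centred on the hook (bar at (403,240), lip at (402,205) in front); the bottle is standing and the gripper is free of everything. Handing in.

```bash
python3 -c "
from station import *
print(job_done())"
```

```text
the job is handed in; nothing more can be done
None
```

The drawer is fully open, the rack hangs level on the stand's hook and is released, the bottle was still standing in the last view, and the job was handed in at about 32 s; no verdict was reported back.

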